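Rock a round blank on the surface plate and wedge it steady

TASK

The round glued-up wooden blank on the granite surface plate has to lie steady before its top is sanded, but its underside is warped somewhere on the side nearer you, and there it rocks. Press lightly on the rim on that side to find where it rocks down, then slide the wooden wedge, thin end first, along the plate in under the rim there until it is just snug without lifting the blank, and let go of it. Finally press just as firmly on the rim above the wedge to prove that it no longer rocks; leave the blank lying where it is with the wedge in place, and disturb nothing else.

Things in the scene. Friction and masses are not known exactly. Their poses are not given: they have to be found in the camera images.
- plate: grey granite surface plate, 400 x 400 mm, its flat top 46 mm above the worktop; it is fixed and does not move; origin at the centre of its underside (on the worktop), z up, sides along x and y
- blank: round blank of five glued light and brown staves, 190 mm across, 30 mm thick, 0.65 to 0.95 kg, loose on the plate; origin at the centre of its underside, z up; its yaw tells nothing of the warp. The underside is true up to a chord 12 mm off the centre; beyond it rises evenly to the rim, which at the middle of that arc stands 3.5 to 7 mm clear of the plate (hidden)
- blank_top (a point): centre of the blank's flat top, 30 mm above its origin. At rest it is level. The raised arc's middle lies within 70 degrees either side of -x from here. 3 to 5 N on the rim within 50 degrees of it rocks the blank by 0.042 to 0.086 rad, tipping straight towards the arc's middle; let go, it falls back level; pressed elsewhere it stays level. Over 25 N bruises it
- wedge: plain pale wooden wedge, 110 mm long and 28 mm wide, 2 mm thick at the thin end and rising evenly to 18 mm at the thick end, 30 g, lying flat on the plate in its corner nearer the robot and to the right; origin at the middle of its underside, x towards the thin end, z up
- wedge_tip (a point): middle of the lower edge of the wedge's thin end, 55 mm along x from the wedge's origin
- sanding_block: cork sanding block with abrasive paper, 65 x 105 x 32 mm, on the worktop to the right of the plate; leave alone
- try_square: try square with dark wooden stock and steel blade, 163 x 105 x 15 mm, lying on the worktop to the left of the plate; leave alone
- block_2: small planed wooden offcut, 38 x 55 x 38 mm, on the worktop to the right of the plate; leave alone

How it is judged:
By the outcome, as a careful person would: the job done as asked, in the order asked, and still so for the second after the job is handed in, with the robot touching nothing.
It also fails if it takes over 72 s, if anything falls off the work surface, if the arm or the gripper's body presses on something with over 40 N, if the wrist force passes 120 N, or if a joint passes its speed limit or range.

ROBOT

A 6-joint arm with a two-finger parallel gripper is mounted at the origin on a cart in front of the work surface, level with it; the furniture and walls round the work are solid. World frame = base frame: x ahead of the robot, y to its left, z up, the work surface at z = 0. Lengths are in mm, angles in rad, forces in N, time in s.
With the tool pointing down it reaches from about 225 to 725 mm from the base axis. Payload 3.1 kg.
Tool frame: the origin (TCP) lies midway between the tips of the shut fingers; the grasp point (between the pads) lies 19 mm behind it; z points along the fingers, y is the line along which they close (so a half turn about z gives the same grasp; the last joint's range is limited). The gripper opens to 85 mm and grips with 20 to 120 N. Pads are 22 mm wide; open, the fingers measure 114 mm over their backs; the gripper's body (76 mm by 85 mm) begins 54 mm behind the grasp point. The pads swing forward as they close: fully open they stand 13 mm farther back than shut.
Start: joints at [1.156, 0.048, 0.099, 1.622, 0, 1.443], TCP at [148.522, 503.546, 231.312] pointing down, gripper open.
Joint ranges: [-2.91, 2.91], [-0.99, 1.94], [-1.21, 1.42], [-2.12, 2.29], [-1.49, 1.47], [-3.14, 3.14]. Speed limits (rad/s): [2.79, 2.79, 3.14, 3.14, 3.14, 3.14].

INTERFACE

Orientations are given as a 3x3 rotation matrix whose columns are the frame's x, y, z axes.
In Python, from cell import arm, vision, hand_in gives the robot as it stands.
- The arm moves only by the tool step_arm, never from a script. Its argument "plan" is one flat list of numbers, 5 for each row, row after row: the closure, from 0 (fully open) to 1 (shut), then the shift along the tool's x, y, z in units of 80 cm (1.0 is 80 cm), then the turn about the tool's z in units of 180 degrees (1.0 is 180 degrees). A call has 1 to 12 rows; each row is the pose to reach, as a shift and turn from the pose commanded when the call began, along the tool's axes at that moment, turning the shorter way round; what a row does not reach only later rows make up. A row lasts 1/10 s, in which the tool goes at most 50 mm and 8.59 degrees, less where a joint would pass 70% of its speed; a pose out of reach is approached as far as the arm can. A call with a number of a shift or a turn outside -1 to 1 is refused whole. A call with a gripper value outside its range is refused whole. The fingers move at their own pace and stop on an object; "force" is the grip in N (left out, the last holds). Time passes only in rows, so rows that repeat a pose let the fingers close. It gives the time, the measured TCP pose, the force, the opening and the grip force at its end, in the units of the state.
- arm.read_state(): the state, without advancing time (a new reading comes with each control period).
- vision.read_camera(name): name is "side" or "top"; returns (picture, depth): 480x640x3 uint8, red, green, blue; 480x640 float32, mm along the optical axis (not along the pixel's ray), 0 where there is no reading.
- vision.camera_info(name): a dict with "vfov" (degrees; the focal length in pixels is half the picture's height over the tangent of half this angle, whatever the lens; pixels are square), "cx", "cy" (the principal point, pixels), "xyz" and "orientation" of the camera in the world. Camera axes: x right, y down, z forward; pixel columns grow to the right and rows downward; lengths in mm; the calibration is good to about 2 mm. A picture is of the moment at which its call begins. camera_info takes no time and is no camera call.
- hand_in(): hands the job in; it is judged then, once.
The state is a dict: "t": time; "joint_pos": joint angles; "dq": joint speeds; "tau": joint torques, N m; "ee_pos": TCP position; "tool_rot": TCP orientation; "contact_force": force on the tool from outside, world axes, zero at the start; "ft_torque": the same for the moment, N m; "gripper_width": finger opening in mm; "finger_force": force on a finger pad.
Only numpy, scipy, OpenCV 4.12 (cv2) and the standard library are available. Lean on these libraries where they do the work, as an engineer would, in place of code of your own. Each camera call takes 0.05 s, during which the arm holds its last target. There are 200 camera calls.

## Working session

There is one attempt and no reset: what is moved stays moved. The work goes in short steps, Python scripts to look and compute and a tool call to move; the robot and the scene stay as the last step left them, time stands still between calls to the robot, and variables do not carry over. Pictures are saved under pics/ and viewed, at most 10 in all, crops included, and the job is handed in when it is done.

Besides the shell and the picture viewer there is one more tool, called after "Emit:" by a JSON object that holds its "method" and its "body". step_arm: Moves the arm, as the interface text tells. Shifts and turns lie within -1 to 1; 1 stands for 80 cm of shift or 180 degrees of turn. Its arguments: {"type":"object","properties":{"plan":{"type":"array"},"force":{"type":"number"}},"required":["plan"]}

```bash
ls; mkdir -p pics
python3 - <<'E'
from cell import arm, vision
import cv2, numpy as np
for n in ("top","side"):
    p,d=vision.read_camera(n); cv2.imwrite(f"pics/{n}0.png",p[:,:,::-1]); np.save(f"pics/{n}0.npy",d)
    print(vision.camera_info(n))
s=arm.read_state(); print({k:np.round(v,3).tolist() for k,v in s.items()})
E
```

```text
pics
{'vfov': 47.08524498668597, 'cx': 313.64846367391556, 'cy': 243.85170290932209, 'xyz': array([ 226.49336352,  -92.7674828 , 1537.00191789]), 'orientation': array([[-0.00245732, -0.98059807,  0.19601373],
       [-0.99994157,  0.00447303,  0.00984147],
       [-0.0105273 , -0.19597809, -0.98055177]])}
{'vfov': 53.633680704392546, 'cx': 317.5709687132816, 'cy': 243.25684609625873, 'xyz': array([  584.70028926, -1276.0161091 ,   815.65723001]), 'orientation': array([[ 0.99739446,  0.05518995, -0.0464582 ],
       [ 0.06836627, -0.51753426,  0.85292692],
       [ 0.02302928, -0.85388076, -0.51995894]])}
{'t': 0.1, 'joint_pos': [1.156, 0.049, 0.098, 1.622, 0.0, 1.443], 'dq': [0.0, -0.001, 0.004, -0.0, -0.001, 0.0], 'tau': [0.003, -33.985, 32.093, 0.016, -0.0, 0.0], 'ee_pos': [148.277, 503.026, 230.162], 'tool_rot': [[-0.959, 0.283, -0.001], [0.283, 0.959, -0.002], [0.0, -0.002, -1.0]], 'contact_force': [-0.562, 1.666, -0.059], 'ft_torque': [0.049, -0.061, 0.01], 'finger_force': 0.0, 'gripper_width': 85.339}
```

View pics/top0.png

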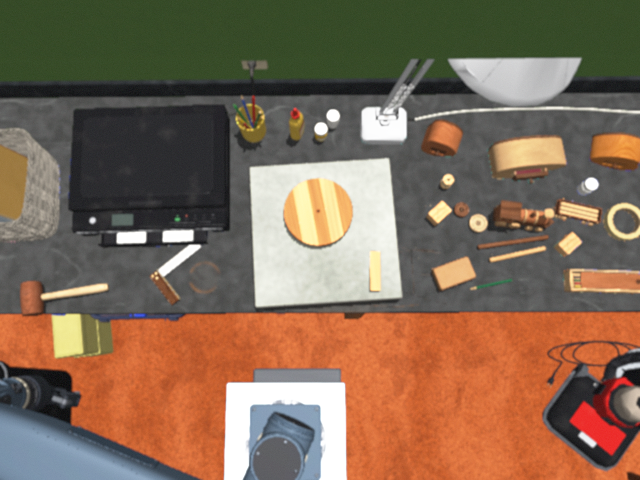

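View pics/side0.png

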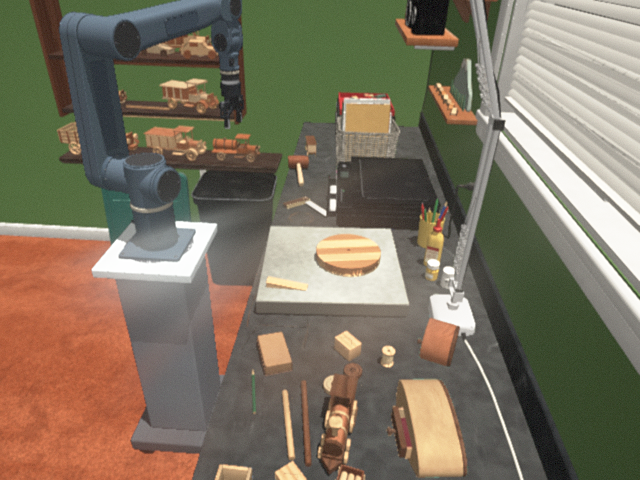

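The top view shows the blank centred near (318,212) and the wedge near (375,271), its long axis roughly along x. The side view shows the wedge near (288,284). Next I'll measure both.

```bash
cat > h.py <<'E'
import numpy as np, cv2
from cell import arm, vision
def ray(n,u,v):
    c=vision.camera_info(n); f=240/np.tan(np.radians(c["vfov"]/2))
    r=np.stack([(np.asarray(u)-c["cx"])/f,(np.asarray(v)-c["cy"])/f,np.ones(np.shape(u))],-1)
    return c["xyz"], r@c["orientation"].T
def onz(n,u,v,z):
    o,r=ray(n,u,v); return o+r*((z-o[2])/r[...,2])[...,None]
def cloud(n,d):
    v,u=np.mgrid[:480,:640]; o,r=ray(n,u,v); return o+r*d[...,None]
E
python3 - <<'E'
from h import *
for n,(a,b,c,e) in {"top":(240,410,150,315),"side":(250,420,220,320)}.items():
    p=cv2.imread(f"pics/{n}0.png"); d=np.load(f"pics/{n}0.npy"); P=cloud(n,d)
    sub=p[c:e,a:b].astype(int); m=((sub[...,2]-sub[...,0])>45).astype(np.uint8)
    k,l,st,ce=cv2.connectedComponentsWithStats(m)
    for i in range(1,k):
        if st[i,4]<60: continue
        vv,uu=np.nonzero(l==i); uu=uu+a; vv=vv+c
        Q=P[vv,uu]; print(n,i,st[i],ce[i]+[a,c],"med",np.median(Q,0).round(1),"depthmed z pct",np.percentile(Q[:,2],[5,50,95]).round(1))
        if st[i,4]>1000:
            (x,y),r=cv2.minEnclosingCircle(onz(n,uu,vv,76)[:,:2].astype(np.float32)); print(" circ",x,y,r)
        else:
            W=onz(n,uu,vv,56)[:,:2].astype(np.float32); print(" rect",cv2.minAreaRect(W),W.mean(0))
            # z profile along x
            for x0 in range(int(W[:,0].min()),int(W[:,0].max()),15):
                s=(W[:,0]>=x0)&(W[:,0]<x0+15); print("  ",x0,Q[s,2].mean().round(1),W[s,1].mean().round(1),s.sum())
    sel=P[c:e,a:b].reshape(-1,3); print(n,"plate z",np.median(sel[(sel[:,2]>35)&(sel[:,2]<57)][:,2]))
a=cv2.imread("pics/top0.png")[235:305,335:415]; b=cv2.imread("pics/side0.png")[260:305,250:330]
im=np.vstack([cv2.resize(a,(560,490),interpolation=2)[:, :],cv2.resize(b,(560,315),interpolation=2)])[:,:]
cv2.imwrite("pics/c1.png",cv2.resize(im,None,fx=.74,fy=.74))
E
```

```text
top 1 [  43   28   70   69 3756] [317.72523962 211.76757188] med [607.3 -90.1  76.3] depthmed z pct [70.3 76.3 81.9]
 circ 608.9729614257812 -89.48123931884766 96.59481048583984
top 2 [129 101  12  41 452] [374.79867257 271.01106195] med [ 446.1 -243.3   56.1] depthmed z pct [45.  56.1 65.8]
 rect ((447.1047058105469, -242.74386596679688), (29.834470748901367, 109.87223052978516), 88.50843048095703) [ 446.80844 -243.56696]
   392 60.3 -242.8 61
   407 61.1 -243.3 55
   422 101.6 -243.0 69
   437 80.0 -242.7 60
   452 76.0 -243.7 69
   467 51.9 -244.8 55
   482 72.5 -244.9 65
   497 48.7 -242.8 18
top 3 [  0 162 105   3 296] [292.57432432 313.06418919] med [ 397.     2.  -862.1] depthmed z pct [-879.4 -862.1   -3.6]
 rect ((334.1156311035156, -19.33306884765625), (278.499755859375, 5.3294267654418945), 89.81437683105469) [333.94165 -20.99825]
   331 -616.4 -21.0 296
top 4 [117 162  53   3 139] [385.07913669 313.10071942] med [ 395.6 -339.9 -862.3] depthmed z pct [-877.6 -862.3  -20.2]
 rect ((333.335205078125, -262.6988220214844), (138.8600311279297, 5.316657543182373), 89.81654357910156) [ 333.04852 -268.23877]
   330 -594.2 -268.2 139
top plate z 46.53507766978623
side 2 [  66   14   65   43 2245] [348.04855234 254.5064588 ] med [ 610.6 -116.3   76.6] depthmed z pct [54.9 76.6 79.6]
 circ 613.2178955078125 -109.82957458496094 115.93645477294922
side 3 [ 16  56  42  15 379] [284.78891821 283.63588391] med [ 442.  -249.3   55.7] depthmed z pct [47.6 55.7 64.6]
 rect ((447.28961181640625, -244.19149780273438), (50.783531188964844, 114.56538391113281), 87.5962905883789) [ 443.1161  -247.72708]
   390 73.5 -240.9 56
   405 58.5 -244.3 59
   420 71.7 -245.2 54
   435 55.9 -247.3 51
   450 54.6 -249.4 48
   465 52.7 -251.9 44
   480 50.7 -254.2 44
   495 49.5 -256.2 23
side plate z 47.03271490057921
```

View pics/c1.png

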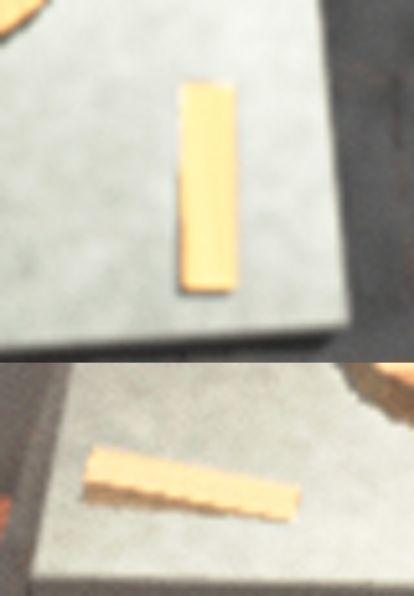

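The thick end faces the robot and the thin end points to +x. The wedge centre is about (447,-243), yaw about -1°, and the blank centre about (608.5,-89.5). I'll write a helper that turns targets into tool-axis steps, then press at the -x rim first.

```bash
cat >> h.py <<'E'
def R(yaw):  # yaw of tool y axis, deg; tool z down
    a=np.radians(yaw); y=np.array([np.cos(a),np.sin(a),0]); z=np.array([0,0,-1.]); return np.stack([np.cross(y,z),y,z],1)
def go(p0,yaw0,p1,yaw1):
    d=R(yaw0).T@(np.array(p1,float)-p0)/800; t=(yaw0-yaw1+180)%360-180
    print("row",d.round(4).tolist(),"turn",round(t/180,4))
def st():
    s=arm.read_state(); y=s["tool_rot"][:,1]
    print("t",round(s["t"],2),"pos",s["ee_pos"].round(2),"yaw",round(float(np.degrees(np.arctan2(y[1],y[0]))),2),"F",s["contact_force"].round(2),"w",round(s["gripper_width"],1)); return s
E
python3 - <<'E'
from h import *
st(); print(R(73.6))
go([148.5,503.5,231.3],73.6,[526,-89.5,100],90)
E
```

```text
t 0.1 pos [148.28 503.03 230.16] yaw 73.57 F [-0.56  1.67 -0.06] w 85.3
[[-0.95931397  0.28234146  0.        ]
 [ 0.28234146  0.95931397  0.        ]
 [ 0.          0.         -1.        ]]
row [-0.662, -0.5779, 0.1641] turn -0.0911
```

Emit:
{"method": "step_arm", "body": {"plan": [1,-0.35,-0.3,0.05,-0.0911,1,-0.35,-0.3,0.05,-0.0911,1,-0.35,-0.3,0.05,-0.0911,1,-0.35,-0.3,0.05,-0.0911,1,-0.35,-0.3,0.05,-0.0911,1,-0.35,-0.3,0.05,-0.0911,1,-0.35,-0.3,0.05,-0.0911,1,-0.35,-0.3,0.05,-0.0911,1,-0.35,-0.3,0.05,-0.0911,1,-0.35,-0.3,0.05,-0.0911,1,-0.35,-0.3,0.05,-0.0911]}}

```text
t: 1.2
ee_pos: [348.7, 194.8, 191.2]
tool_rot: [[-1.0, -0.0, -0.001], [-0.0, 1.0, 0.0], [0.001, 0.0, -1.0]]
contact_force: [-0.2, 1.0, 0.2]
gripper_width: -0.1
finger_force: 0.0
```

Run:
```python
from h import *
s=st(); p=np.array([148.5,503.5,231.3])+800*R(73.6)@[-.35,-.3,.05]; print(p)
go(p,90,[526,-89.5,100],90)
```

```text
t 1.2 pos [348.67 194.75 191.22] yaw 90.02 F [-0.18  1.02  0.15] w -0.1
[349.34596323 194.20903819 191.3       ]
row [-0.2208, -0.3546, 0.1141] turn 0.0
```

Emit:
{"method": "step_arm", "body": {"plan": [1,-0.2208,-0.3546,0.1141,0,1,-0.2208,-0.3546,0.1141,0,1,-0.2208,-0.3546,0.1141,0,1,-0.2208,-0.3546,0.1141,0,1,-0.2208,-0.3546,0.1141,0,1,-0.2208,-0.3546,0.1141,0,1,-0.2208,-0.3546,0.1141,0,1,-0.2208,-0.3546,0.1141,0,1,-0.2208,-0.3546,0.1141,0,1,-0.2208,-0.3546,0.1141,0]}}

```text
t: 2.2
ee_pos: [525.5, -87.8, 100.4]
tool_rot: [[-1.0, -0.002, -0.0], [-0.002, 1.0, 0.001], [0.0, 0.001, -1.0]]
contact_force: [-0.1, 0.5, 0.1]
gripper_width: -0.1
finger_force: 0.0
```

Run:
```python
from h import *
st()
p,d=vision.read_camera("top"); cv2.imwrite("pics/t1.png",cv2.resize(p[120:320,220:420,::-1],(600,600),interpolation=2)); np.save("pics/t1.npy",d)
st()
```

```text
t 2.2 pos [525.54 -87.84 100.44] yaw 90.1 F [-0.12  0.53  0.07] w -0.1
t 2.25 pos [525.65 -87.81 100.8 ] yaw 90.12 F [-0.05 -0.27  0.96] w 0.1
```

View pics/t1.png

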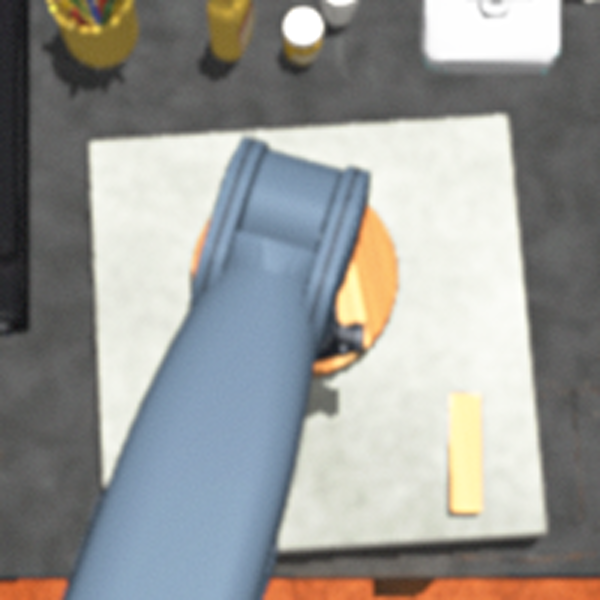

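The arm hides most of the blank from the top camera, so I'll use the side camera and TCP heights. Now I'll descend gently.

Emit:
{"method": "step_arm", "body": {"plan": [1,0,0,0.025,0,1,0,0,0.0275,0,1,0,0,0.0287,0,1,0,0,0.03,0,1,0,0,0.03,0]}}

```text
t: 2.75
ee_pos: [526.0, -89.5, 76.9]
tool_rot: [[-1.0, 0.0, 0.001], [0.0, 1.0, -0.0], [-0.001, -0.0, -1.0]]
contact_force: [-0.3, -0.2, 0.0]
gripper_width: -0.0
finger_force: 0.0
```

Emit:
{"method": "step_arm", "body": {"plan": [1,0,0,0.00125,0,1,0,0,0.0025,0,1,0,0,0.0025,0]}}

```text
t: 3.05
ee_pos: [525.6, -89.5, 74.3]
tool_rot: [[-1.0, 0.001, -0.0], [0.001, 1.0, 0.0], [0.0, 0.0, -1.0]]
contact_force: [-1.6, 0.3, 2.2]
gripper_width: -0.0
finger_force: 1.0
```

Emit:
{"method": "step_arm", "body": {"plan": [1,0,0,0.00125,0,1,0,0,0.00125,0]}}

```text
t: 3.25
ee_pos: [525.5, -89.6, 73.0]
tool_rot: [[-1.0, 0.001, -0.0], [0.001, 1.0, 0.0], [0.0, 0.0, -1.0]]
contact_force: [-1.3, 1.1, 2.1]
gripper_width: 0.2
finger_force: 1.1
```

Emit:
{"method": "step_arm", "body": {"plan": [1,0,0,0.00125,0,1,0,0,0.00125,0]}}

```text
t: 3.45
ee_pos: [525.5, -89.6, 72.0]
tool_rot: [[-1.0, 0.001, -0.0], [0.001, 1.0, 0.0], [0.0, 0.0, -1.0]]
contact_force: [-2.3, 1.4, 3.5]
gripper_width: -0.3
finger_force: 1.6
```

Emit:
{"method": "step_arm", "body": {"plan": [1,0,0,0.000625,0,1,0,0,0.000625,0]}}

```text
t: 3.65
ee_pos: [525.5, -89.7, 71.9]
tool_rot: [[-1.0, 0.001, -0.0], [0.001, 1.0, -0.0], [0.0, -0.0, -1.0]]
contact_force: [-3.0, 2.1, 5.1]
gripper_width: -0.3
finger_force: 2.4
```

Run:
```python
from h import *
F=[]
for i in range(4):
    p,d=vision.read_camera("side"); np.save(f"pics/sp{i}.npy",d); s=arm.read_state(); F.append(np.r_[s["contact_force"],s["ee_pos"]])
cv2.imwrite("pics/sp.png",p[:,:,::-1]); print(np.mean(F,0).round(2),np.std(F,0).round(2))
cv2.imwrite("pics/spc.png",cv2.resize(p[200:320,250:410,::-1],(800,600),interpolation=2))
```

```text
[ -3.46   1.04   5.53 525.5  -89.61  71.79] [0.49 0.47 0.36 0.01 0.01 0.02]
```

View pics/spc.png

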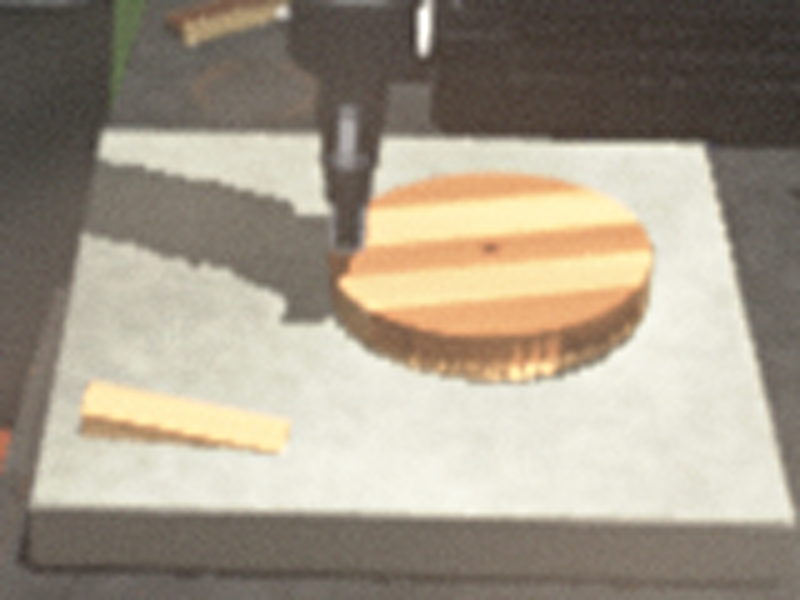

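The tool presses the near rim around crop (348,250) and the blank is visibly tipped. Nearly the whole top shows, so I can fit its plane against the level baseline.

```bash
cat >> h.py <<'E'
def tilt(n,ds,img,base=None,c=(608.5,-89.5)):
    out=[]
    for d in ds:
        # select pixels by their ray's hit on z=74, colour woody
        v,u=np.mgrid[:480,:640]; X=onz(n,u,v,74)
        sub=img.astype(int); m=(np.hypot(X[...,0]-c[0],X[...,1]-c[1])<84)&((sub[...,2]-sub[...,0])>40)&(d>0)
        P=cloud(n,d)[m]; ok=np.abs(P[:,2]-76)<15; P=P[ok]
        for _ in range(6):
            A=np.c_[P[:,:2]-c,np.ones(len(P))]; k=np.linalg.lstsq(A,P[:,2],rcond=None)[0]; r=P[:,2]-A@k; P=P[np.abs(r)<2.5*r.std()]
        out.append([*k,r.std(),len(P)])
    return np.array(out)
E
python3 - <<'E'
from h import *
b=tilt("side",[np.load("pics/side0.npy")],cv2.imread("pics/side0.png"))
t=tilt("side",[np.load(f"pics/sp{i}.npy") for i in range(4)],cv2.imread("pics/sp.png"))
tb=tilt("top",[np.load("pics/top0.npy")],cv2.imread("pics/top0.png"))
print(b.round(4));print(tb.round(4));print(t.round(4))
g=t.mean(0)[:2]-b[0,:2]; g0=t.mean(0)[:2]
for x in (g,g0): print("tilt",np.hypot(*x),"dir of down deg",np.degrees(np.arctan2(-x[1],-x[0])))
E
```

```text
[[-1.00000e-03 -3.30000e-03  7.70218e+01  1.47920e+00  1.33900e+03]]
[[ 0.00000e+00 -2.30000e-03  7.64437e+01  3.02490e+00  2.78700e+03]]
[[ 6.21000e-02 -2.65000e-02  7.76464e+01  1.39270e+00  1.31600e+03]
 [ 6.15000e-02 -2.59000e-02  7.77208e+01  1.39100e+00  1.31400e+03]
 [ 6.15000e-02 -2.75000e-02  7.76913e+01  1.32670e+00  1.31100e+03]
 [ 6.33000e-02 -2.78000e-02  7.76467e+01  1.41950e+00  1.32700e+03]]
tilt 0.06738478238453259 dir of down deg 159.40765453715954
tilt 0.06770241181825959 dir of down deg 156.54182507284267
```

The underside tips down towards 159.4° with a tilt of 0.067 rad. That gives a rim gap of about 5.5 mm and agrees with the 4.2 mm drop at the press point. I'll release and fetch the wedge.

Emit:
{"method": "step_arm", "body": {"plan": [1,0,0,-0.015,0,1,0,0,-0.06,0,0.45,0.1425,-0.1909,-0.06,0.0072,0.45,0.1425,-0.1909,-0.06,0.0072,0.45,0.1425,-0.1909,-0.06,0.0072,0.45,0.1425,-0.1909,-0.06,0.0072,0.45,0.1425,-0.1909,-0.06,0.0072,0.45,0.1425,-0.1909,-0.06,0.0072,0.45,0.1425,-0.1909,-0.03,0.0072,0.45,0.1425,-0.1909,0,0.0072,0.45,0.1425,-0.1909,0,0.0072]}}

```text
t: 4.95
ee_pos: [410.2, -239.4, 68.1]
tool_rot: [[-1.0, 0.021, -0.005], [0.021, 1.0, 0.005], [0.005, 0.004, -1.0]]
contact_force: [-0.8, 0.3, 0.5]
gripper_width: 47.0
finger_force: 0.0
```

Run:
```python
from h import *
st()
p,d=vision.read_camera("top"); q,e=vision.read_camera("side"); cv2.imwrite("pics/t2r.png",p[:,:,::-1]); cv2.imwrite("pics/s2r.png",q[:,:,::-1]); np.save("pics/t2.npy",d);np.save("pics/s2.npy",e)
a=cv2.resize(p[150:310,240:410,::-1],(425,400),interpolation=2); b=cv2.resize(q[240:340,240:340,::-1],(370,400),interpolation=2)
cv2.imwrite("pics/t2.png",np.hstack([a,b]))
m=((p[...,0].astype(int)-p[...,2])>45).astype(np.uint8); k,l,s,c=cv2.connectedComponentsWithStats(m)
i=l[200,300]
if i:
    vv,uu=np.nonzero(l==i); print(s[i],c[i],cv2.minEnclosingCircle(onz("top",uu,vv,76)[:,:2].astype(np.float32)))
```

```text
t 4.95 pos [ 410.23 -239.37   68.07] yaw 88.8 F [-0.76  0.32  0.49] w 47.0
[ 283  178   70   69 3742] [317.73997862 211.78166756] ((609.043701171875, -89.48973846435547), 96.52923583984375)
```

View pics/t2.png

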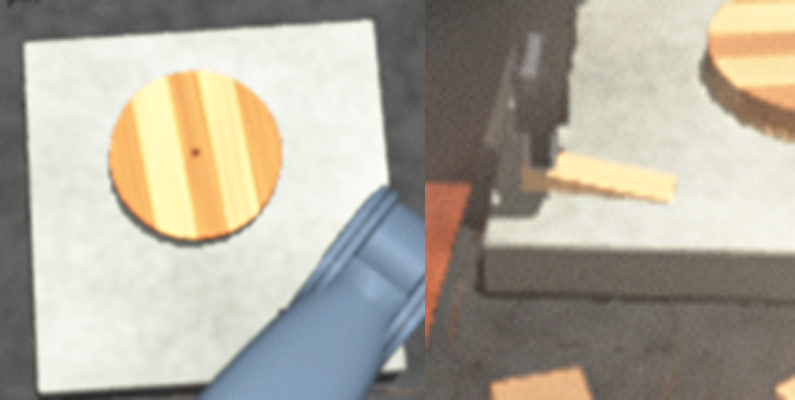

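The blank hasn't moved, and the gripper straddles the wedge's thick end. I'll lower and grip.

Emit:
{"method": "step_arm", "body": {"plan": [0.45,0,0,0.02,0,0.45,0,0,0.028,0,0.45,0,0,0.0294,0,0.45,0,0,0.0294,0,0.8,0,0,0.0294,0,0.8,0,0,0.0294,0,0.8,0,0,0.0294,0,0.8,0,0,0.0294,0,0.8,0,0,0.0294,0], "force": 20}}

```text
t: 5.95
ee_pos: [412.3, -242.9, 49.1]
tool_rot: [[-1.0, 0.023, 0.002], [0.023, 1.0, -0.001], [-0.002, -0.001, -1.0]]
contact_force: [0.3, 0.9, 5.0]
gripper_width: 27.5
finger_force: 20.4
```

Run:
```python
from h import *
s=st(); print(s["finger_force"])
q,e=vision.read_camera("side"); cv2.imwrite("pics/s3r.png",q[:,:,::-1])
a=410; 
c=np.array([609.5,-89.5]); u=np.array([np.cos(np.radians(159.4)),np.sin(np.radians(159.4))])
p0=[412,-242.2,48]
# grasp at wedge x=-35, tip 90 ahead of grasp point
for ins in (-25,10,20,24): 
    g=c+u*(95-ins+90); print(ins,g); go(p0,88.7,[*g,48],88.7-19.3)
```

```text
t 5.95 pos [ 412.26 -242.85   49.08] yaw 88.67 F [0.26 0.86 4.97] w 27.5
20.39185479283333
-25 [412.92749749 -15.61325384]
row [0.0053, 0.2832, 0.0] turn 0.1072
10 [445.68958125 -27.92771153]
row [-0.036, 0.2687, 0.0] turn 0.1072
20 [455.0501766  -31.44612801]
row [-0.0478, 0.2646, 0.0] turn 0.1072
24 [458.79441475 -32.85349461]
row [-0.0525, 0.2629, 0.0] turn 0.1072
```

The wedge is gripped (27.5 mm, 20 N). The fingertips press the plate with 5 N, so I'll ease up 1 mm. Then I'll slide the wedge back a little and around to the approach line, tip 25 mm off the rim.

Emit:
{"method": "step_arm", "body": {"plan": [0.8,0.008,0,-0.0012,0,0.8,0.015,0.02,-0.0012,0,0.8,0.016,0.06,-0.0012,0.01,0.8,0.017,0.1,-0.0012,0.03,0.8,0.018,0.14,-0.0012,0.05,0.8,0.019,0.18,-0.0012,0.07,0.8,0.02,0.22,-0.0012,0.09,0.8,0.02,0.25,-0.0012,0.1072,0.8,0.018,0.275,-0.0012,0.1072,0.8,0.01,0.2832,-0.0012,0.1072,0.8,0.0053,0.2832,-0.0012,0.1072,0.8,0.0053,0.2832,-0.0012,0.1072]}}

```text
t: 7.2
ee_pos: [412.7, -15.4, 49.1]
tool_rot: [[-0.936, 0.352, -0.0], [0.352, 0.936, 0.001], [0.001, 0.001, -1.0]]
contact_force: [-0.6, 1.5, 4.8]
gripper_width: 27.2
finger_force: 20.3
```

Run:
```python
from h import *
s=st(); print(s["finger_force"])
q,e=vision.read_camera("side"); cv2.imwrite("pics/s4r.png",q[:,:,::-1]); p,d=vision.read_camera("top");cv2.imwrite("pics/t4r.png",p[:,:,::-1])
a=cv2.resize(p[150:310,240:410,::-1],(400,380),interpolation=2); b=cv2.resize(q[220:300,250:330,::-1],(380,380),interpolation=2)
cv2.imwrite("pics/c4.png",np.hstack([a,b]))
```

```text
t 7.2 pos [412.73 -15.41  49.06] yaw 69.41 F [-0.6   1.45  4.81] w 27.2
20.254909694194794
```

View pics/c4.png

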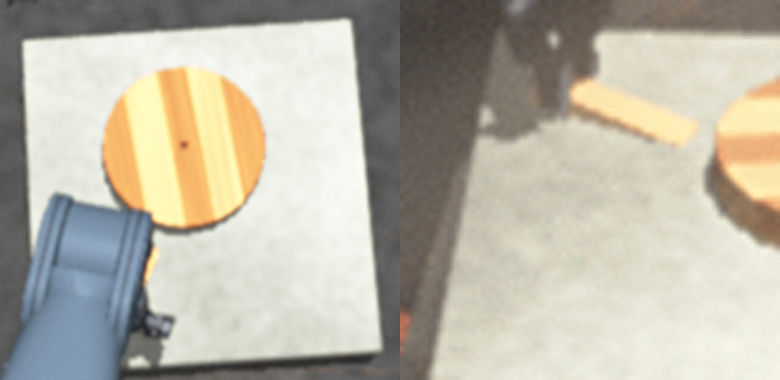

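The wedge lines up radially towards the blank's left-near rim, with its tip about 25 mm off. I'll ease up slightly and advance 39 mm along tool -x.

Emit:
{"method": "step_arm", "body": {"plan": [0.8,-0.005,0,-0.0008,0,0.8,-0.015,0,-0.0008,0,0.8,-0.025,0,-0.0008,0,0.8,-0.035,0,-0.0008,0,0.8,-0.045,0,-0.0008,0,0.8,-0.0488,0,-0.0008,0,0.8,-0.0488,0,-0.0008,0]}}

```text
t: 8.0
ee_pos: [449.5, -29.7, 49.4]
tool_rot: [[-0.936, 0.352, -0.0], [0.352, 0.936, 0.0], [0.0, -0.0, -1.0]]
contact_force: [-0.3, 0.2, -0.1]
gripper_width: 27.4
finger_force: 19.8
```

Run:
```python
from h import *
s=st(); print(s["finger_force"])
F=[]
ds=[]
for i in range(4):
    q,e=vision.read_camera("side"); s=arm.read_state(); F.append(s["contact_force"]); ds.append(e)
cv2.imwrite("pics/s5r.png",q[:,:,::-1]); print(np.mean(F,0)); print(tilt("side",ds,q[:,:,::-1]).round(4))
def proj(n,X):
    c=vision.camera_info(n); f=240/np.tan(np.radians(c["vfov"]/2)); x=c["orientation"].T@(np.array(X)-c["xyz"]); return [round(c["cx"]+f*x[0]/x[2],1),round(c["cy"]+f*x[1]/x[2],1)]
# previous picture: expected tip corners with grasp at measured pose
for sd in (-14,14):
    h=np.array([.936,-.352]);n=np.array([.352,.936]); 
    for ax,z in((90,48),(90,46),(-20,64)): print(sd,ax,proj("side",[*(np.array([412.7,-15.4])+h*ax+n*sd),z]))
cv2.imwrite("pics/c5.png",np.hstack([cv2.resize(cv2.imread("pics/s4r.png")[225:265,275:325],(400,320),interpolation=2),cv2.resize(q[225:265,275:325,::-1],(400,320),interpolation=2)]))
```

```text
t 8.0 pos [449.54 -29.7   49.4 ] yaw 69.36 F [-0.3   0.19 -0.1 ] w 27.4
19.846048057079315
[ 0.27180685 -0.19629806 -0.51520922]
[[-3.00000e-04 -2.40000e-03  7.70314e+01  1.47020e+00  1.34900e+03]
 [ 2.30000e-03 -1.80000e-03  7.70692e+01  1.46580e+00  1.34700e+03]
 [ 6.00000e-04 -2.40000e-03  7.70466e+01  1.46650e+00  1.35300e+03]
 [ 6.00000e-04 -2.80000e-03  7.70501e+01  1.40760e+00  1.32500e+03]]
-14 90 [np.float64(308.7), np.float64(250.2)]
-14 90 [np.float64(308.7), np.float64(250.8)]
-14 -20 [np.float64(276.7), np.float64(237.4)]
14 90 [np.float64(312.6), np.float64(245.9)]
14 90 [np.float64(312.6), np.float64(246.4)]
14 -20 [np.float64(281.0), np.float64(233.3)]
```

View pics/c5.png

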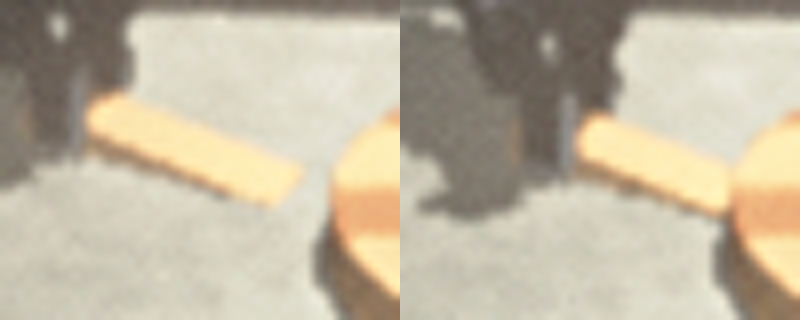

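Tip position matches the prediction within 2 mm, and the blank is still level. I'll lower the wedge onto the plate and advance in small steps.

Emit:
{"method": "step_arm", "body": {"plan": [0.8,-0.002,0,0.0003,0,0.8,-0.005,0,0.0003,0,0.8,-0.0075,0,0.0003,0,0.8,-0.0075,0,0.0003,0]}}

```text
t: 8.6
ee_pos: [455.1, -31.7, 49.5]
tool_rot: [[-0.936, 0.352, 0.0], [0.352, 0.936, -0.0], [-0.0, 0.0, -1.0]]
contact_force: [-0.1, 0.2, -0.4]
gripper_width: 27.4
finger_force: 19.8
```

```bash
cat > chk.py <<'E'
from h import *
s=st(); F=[];ds=[];Z=[]
for i in range(6):
    q,e=vision.read_camera("side"); s=arm.read_state(); F.append(s["contact_force"]); ds.append(e); Z.append(s["ee_pos"])
F=np.array(F); print("F",F.mean(0).round(2),F.std(0).round(2),"along heading",(F[:,:2]@[.936,-.352]).mean().round(2),np.mean(Z,0).round(2))
t=tilt("side",ds,q[:,:,::-1]); print("tilt",t[:,:3].mean(0).round(4))
E
python3 chk.py
```

```text
t 8.6 pos [455.09 -31.68  49.51] yaw 69.37 F [-0.05  0.18 -0.41] w 27.4
F [-0.11 -0.04 -0.34] [0.49 0.53 0.61] along heading -0.09 [454.74 -31.57  49.38]
tilt [ 1.20000e-03 -2.40000e-03  7.70553e+01]
```

Emit:
{"method": "step_arm", "body": {"plan": [0.8,-0.001,0,0,0,0.8,-0.0018,0,0,0,0.8,-0.0018,0,0,0]}}

```text
t: 9.2
ee_pos: [456.2, -32.1, 49.4]
tool_rot: [[-0.936, 0.352, 0.0], [0.352, 0.936, -0.0], [-0.0, -0.0, -1.0]]
contact_force: [-0.3, 0.2, -0.8]
gripper_width: 27.4
finger_force: 19.8
```

```bash
python3 chk.py
```

```text
t 9.2 pos [456.21 -32.14  49.41] yaw 69.37 F [-0.35  0.2  -0.78] w 27.4
F [-0.16 -0.09 -0.53] [0.41 0.39 0.27] along heading -0.12 [456.09 -32.08  49.36]
tilt [-4.00000e-04 -1.50000e-03  7.70493e+01]
```

Emit:
{"method": "step_arm", "body": {"plan": [0.8,0,0,0.0005,0,0.8,-0.0013,0,0.0005,0,0.8,-0.0013,0,0.0005,0]}}

```text
t: 9.8
ee_pos: [457.3, -32.5, 49.1]
tool_rot: [[-0.936, 0.352, 0.0], [0.352, 0.936, -0.0], [-0.0, 0.0, -1.0]]
contact_force: [-0.5, -0.4, 0.7]
gripper_width: 27.4
finger_force: 19.9
```

```bash
python3 chk.py
```

```text
t 9.8 pos [457.28 -32.5   49.1 ] yaw 69.37 F [-0.54 -0.45  0.66] w 27.4
F [-0.24 -0.3   0.77] [0.76 0.58 0.48] along heading -0.12 [457.28 -32.51  49.1 ]
tilt [ 6.00000e-04 -2.70000e-03  7.70214e+01]
```

Emit:
{"method": "step_arm", "body": {"plan": [0.8,-0.0006,0,0,0,0.8,-0.0013,0,0,0,0.8,-0.0013,0,0,0]}}

```text
t: 10.4
ee_pos: [458.0, -32.8, 49.1]
tool_rot: [[-0.936, 0.352, -0.0], [0.352, 0.936, 0.0], [0.0, 0.0, -1.0]]
contact_force: [-1.3, -0.1, 2.7]
gripper_width: 27.5
finger_force: 20.1
```

```bash
python3 chk.py
```

```text
t 10.4 pos [457.96 -32.77  49.1 ] yaw 69.38 F [-1.29 -0.14  2.7 ] w 27.5
F [-0.94  0.47  2.99] [0.6  0.37 0.42] along heading -1.04 [457.97 -32.77  49.08]
tilt [ 4.00000e-04 -2.20000e-03  7.70289e+01]
```

Emit:
{"method": "step_arm", "body": {"plan": [0.8,0,0,-0.0002,0,0.8,-0.0009,0,-0.0002,0,0.8,-0.0009,0,-0.0002,0]}}

```text
t: 11.0
ee_pos: [458.7, -33.1, 49.1]
tool_rot: [[-0.936, 0.352, -0.0], [0.352, 0.936, 0.0], [0.0, 0.0, -1.0]]
contact_force: [-1.5, 0.2, 2.4]
gripper_width: 27.2
finger_force: 20.1
```

```bash
python3 chk.py
```

```text
t 11.0 pos [458.75 -33.06  49.09] yaw 69.37 F [-1.47  0.19  2.39] w 27.2
F [-0.84  0.53  2.26] [0.33 0.32 0.4 ] along heading -0.97 [458.74 -33.06  49.09]
tilt [ 1.20000e-03 -2.20000e-03  7.70526e+01]
```

Emit:
{"method": "step_arm", "body": {"plan": [0.8,-0.0005,0,0,0,0.8,-0.001,0,0,0,0.8,-0.001,0,0,0]}}

```text
t: 11.6
ee_pos: [459.1, -33.2, 49.1]
tool_rot: [[-0.936, 0.352, -0.001], [0.352, 0.936, 0.0], [0.001, -0.0, -1.0]]
contact_force: [-1.6, 0.9, 3.1]
gripper_width: 27.2
finger_force: 20.2
```

```bash
python3 chk.py
```

```text
t 11.6 pos [459.08 -33.21  49.09] yaw 69.38 F [-1.64  0.93  3.13] w 27.2
F [-2.88  0.97  3.45] [0.41 0.7  0.42] along heading -3.04 [459.11 -33.21  49.07]
tilt [ 8.00000e-04 -3.10000e-03  7.70412e+01]
```

Heading resistance jumped to 3 N at about 24 mm insertion, which matches the 5.5 mm gap, and the blank is still level, so the wedge is snug. I'll release and rise.

Emit:
{"method": "step_arm", "body": {"plan": [0.45,0,0,0,0,0.45,0,0,0,0,0.45,0,0,0,0,0.45,0,0,0,0,0.45,0,0,-0.03,0,0.45,0,0,-0.075,0,0.45,0,0,-0.075,0,0.45,0,0,-0.075,0]}}

```text
t: 12.7
ee_pos: [460.6, -33.6, 110.3]
tool_rot: [[-0.936, 0.352, 0.003], [0.352, 0.936, -0.001], [-0.003, 0.0, -1.0]]
contact_force: [-0.5, -0.2, -0.2]
gripper_width: 47.0
finger_force: 0.0
```

```bash
python3 chk.py
python3 - <<'E'
from h import *
c=np.array([459.7,-33.4])
u=np.array([np.cos(np.radians(159.4)),np.sin(np.radians(159.4))])
# commanded pose estimate now: sum of advances 39+6+1.44+1.04+1.04+.72+.8
adv=25+0; 
g0=np.array([412.93,-15.61])+np.array([.936,-.352])*(39.04+6+1.44+1.04+1.04+.72+.8); print(g0)
t=np.array([609.5,-89.5])+u*83; print(t)
z0=48.96+.64-.24-.4+.16+60; print(z0); go([*g0,z0],69.4,[*t,90],69.4)
q=vision.read_camera("side")[0]; cv2.imwrite("pics/c6.png",cv2.resize(q[215:285,265:385,::-1],(780,455),interpolation=2))
E
```

```text
t 12.7 pos [460.65 -33.62 110.3 ] yaw 69.37 F [-0.45 -0.19 -0.22] w 47.0
F [-0.31  0.05 -0.53] [0.27 0.59 0.54] along heading -0.31 [458.76 -33.2  108.02]
tilt [ 3.00000e-04 -2.60000e-03  7.70932e+01]
[459.80488 -33.23816]
[531.80705853 -60.29714318]
109.12
row [-0.0961, 0.0, 0.0239] turn 0.0
```

View pics/c6.png

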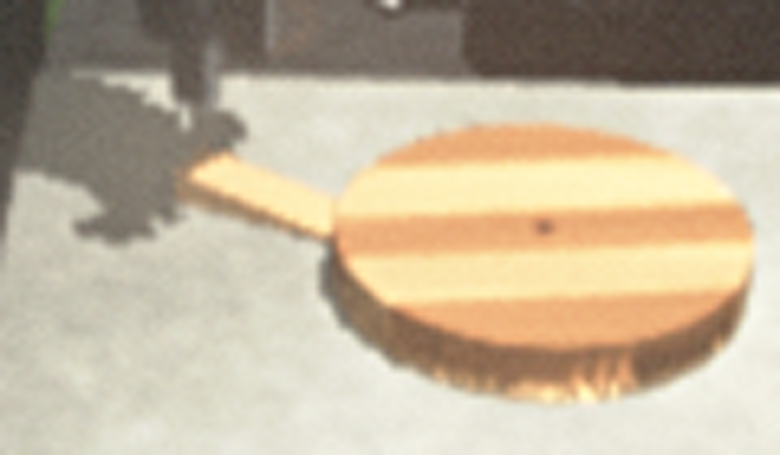

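The wedge sits radially under the blank's left rim (crop 330,220) and the blank is level. Now the proof press above the wedge with the fingers shut.

Emit:
{"method": "step_arm", "body": {"plan": [1,-0.05,0,0,0,1,-0.0961,0,0,0,1,-0.0961,0,0,0,1,-0.0961,0,0.0239,0,1,-0.0961,0,0.0385,0,1,-0.0961,0,0.0405,0,1,-0.0961,0,0.0405,0,1,-0.0961,0,0.0405,0]}}

```text
t: 13.85
ee_pos: [530.9, -60.2, 76.8]
tool_rot: [[-0.936, 0.352, -0.0], [0.352, 0.936, 0.0], [0.0, -0.0, -1.0]]
contact_force: [0.0, 0.1, 0.0]
gripper_width: 0.1
finger_force: 0.0
```

Emit:
{"method": "step_arm", "body": {"plan": [1,0,0,0.0006,0,1,0,0,0.0012,0,1,0,0,0.0012,0]}}

```text
t: 14.15
ee_pos: [531.3, -60.3, 76.0]
tool_rot: [[-0.936, 0.352, 0.0], [0.352, 0.936, 0.0], [-0.0, 0.0, -1.0]]
contact_force: [-0.4, 0.3, 0.4]
gripper_width: -0.2
finger_force: 0.4
```

Emit:
{"method": "step_arm", "body": {"plan": [1,0,0,0.0006,0,1,0,0,0.0006,0]}}

```text
t: 14.35
ee_pos: [531.3, -60.3, 75.8]
tool_rot: [[-0.936, 0.352, -0.0], [0.352, 0.936, 0.0], [0.0, 0.0, -1.0]]
contact_force: [-1.0, 0.6, 3.0]
gripper_width: 0.0
finger_force: 1.8
```

Emit:
{"method": "step_arm", "body": {"plan": [1,0,0,0.0004,0,1,0,0,0.0004,0]}}

```text
t: 14.55
ee_pos: [531.3, -60.3, 75.7]
tool_rot: [[-0.936, 0.352, 0.0], [0.352, 0.936, 0.0], [-0.0, 0.0, -1.0]]
contact_force: [-2.2, 0.8, 5.8]
gripper_width: -0.0
finger_force: 2.7
```

```bash
python3 chk.py
```

```text
t 14.55 pos [531.35 -60.33  75.71] yaw 69.38 F [-2.21  0.78  5.83] w -0.0
F [-2.31  0.94  5.76] [0.38 0.33 0.36] along heading -2.5 [531.31 -60.34  75.69]
tilt [ 4.00000e-03 -3.60000e-03  7.70558e+01]
```

It holds at 5.8 N (the finding press was about 5.5 N), with only about 0.3 mm of give against 4.2 mm before. I'll retreat and check.

Emit:
{"method": "step_arm", "body": {"plan": [1,0,0,-0.01,0,1,0,0,-0.06,0,1,0,0,-0.12,0,1,0,0,-0.15,0,1,0.1,0.1,-0.15,0,1,0.1,0.1,-0.15,0,1,0.1,0.25,-0.15,0,1,0.1,0.25,-0.15,0,1,0.1,0.25,-0.15,0,1,0.1,0.25,-0.15,0,1,0.1,0.25,-0.15,0,1,0.1,0.25,-0.15,0]}}

```text
t: 16.05
ee_pos: [526.9, 154.0, 194.9]
tool_rot: [[-0.936, 0.353, -0.0], [0.353, 0.936, -0.001], [0.0, -0.001, -1.0]]
contact_force: [-0.2, -0.3, 0.7]
gripper_width: 0.2
finger_force: 0.0
```

```bash
python3 chk.py
python3 - <<'E'
from h import *
p=vision.read_camera("top")[0]; q=vision.read_camera("side")[0]
a=cv2.resize(p[150:310,240:410,::-1],(400,380),interpolation=2); b=cv2.resize(q[210:290,265:345,::-1],(380,380),interpolation=2)
cv2.imwrite("pics/c7.png",np.hstack([a,b]))
E
```

```text
t 16.05 pos [526.95 154.03 194.92] yaw 69.32 F [-0.16 -0.33  0.69] w 0.2
F [0.19 0.03 0.06] [0.3  0.43 0.53] along heading 0.16 [527.03 153.84 195.11]
tilt [ 5.00000e-04 -2.30000e-03  7.70533e+01]
```

View pics/c7.png

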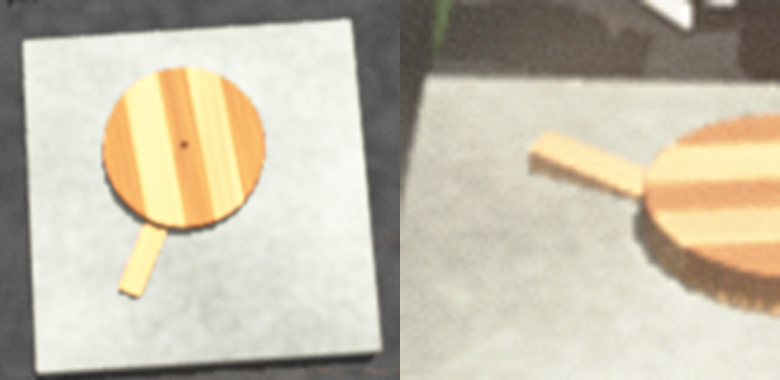

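The wedge is radially under the near-left rim (crop 155,228), and the blank is level and in its original place.

```bash
python3 -c "
from cell import hand_in
print(hand_in())"
```

```text
the job is handed in; nothing more can be done
None
```

The wedge is snug under the rim at the rocking spot (about 159° round from +x), the blank stayed level and in place, a 5.8 N press above the wedge moved it only about 0.3 mm, and the job is handed in at about 16 s.

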